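# Return the round black standards to their fitting nests

## Task

Put the four round black pieces (three pucks and the loupe) that stand among the aluminium nests away, one by one, each standing upright on the felt floor of the nest made for its size: the widest piece in the widest nest, and so on down to the slimmest piece in the smallest. Leave the rubber-domed probe tip and the white vial beside the work standing where they are.

Things in the scene. Friction and masses are not known exactly. Their poses are not given: they have to be found in the camera images.
- wide_puck_mid (a point): wide low black cylinder, a reference puck with a light ring on its top; loose, upright; 60 mm across, 34 mm high; the point is its centre, 17 mm above its underside; z up its axis; turned anyhow about it
- tall_puck_mid (a point): black cylinder taller than wide, a reference puck with a light ring on its top; loose, upright; 44 mm across, 50 mm high; the point is its centre, 25 mm above its underside; z up its axis; turned anyhow about it
- eye_loupe_mid (a point): small low black loupe, a slightly tapered round cup, standing open end up; loose, upright; 32 mm across, 21 mm high; the point is its centre, 10.5 mm above its underside; z up its axis; turned anyhow about it
- pin_puck_mid (a point): slim black cylinder, the smallest reference puck, with a small bright disc on its top; loose, upright; 18 mm across, 34 mm high; the point is its centre, 17 mm above its underside; z up its axis; turned anyhow about it
- nest_xl: shallow round aluminium dish (nest) with a grey felt floor, fixed to the bench; recess 76 mm across, outside 84 mm; felt floor 3 mm and rim 7 mm above the bench; origin at the centre of its underside, on the bench, z up; made for the piece 60 mm across
- nest_l: shallow round aluminium dish (nest) with a grey felt floor, fixed to the bench; recess 60 mm across, outside 68 mm; felt floor 3 mm and rim 7 mm above the bench; origin at the centre of its underside, on the bench, z up; made for the piece 44 mm across
- nest_m: shallow round aluminium dish (nest) with a grey felt floor, fixed to the bench; recess 48 mm across, outside 56 mm; felt floor 3 mm and rim 7 mm above the bench; origin at the centre of its underside, on the bench, z up; made for the piece 32 mm across
- nest_s: shallow round aluminium dish (nest) with a grey felt floor, fixed to the bench; recess 34 mm across, outside 42 mm; felt floor 3 mm and rim 7 mm above the bench; origin at the centre of its underside, on the bench, z up; made for the piece 18 mm across
- probe_tip_mid (a point): bystander: tan rubber dome on an oval black foot, 42 x 52 mm, 56 mm high, standing; the point is its centre, 28 mm up; to be left alone
- sample_vial_mid (a point): bystander: white vial with a red screw cap, standing near the nests (not the fixed ones at the back of the bench), 25 mm across, 56 mm high, standing; the point is its centre, 28 mm up; to be left alone
Things that resemble listed ones, but are neither listed nor needed, are in the scene too. Leave any turquoise look-alike of the nest_s alone.

How it is judged:
By the outcome, as a careful person would: the job done as asked, in the order asked, and still so for the second after the job is handed in, with the robot touching nothing.
It also fails if it takes over 90 s, if anything falls off the work surface, if the arm or the gripper's body presses on something with over 40 N, if the wrist force passes 120 N, or if a joint passes its speed limit or range.

## Robot

A 7-joint arm with a two-finger parallel gripper is mounted at the origin on a cart in front of the work surface, level with it; the furniture and walls round the work are solid. World frame = base frame: x ahead of the robot, y to its left, z up, the work surface at z = 0. Lengths are in mm, angles in rad, forces in N, time in s.
With the tool pointing down it reaches from about 400 to 875 mm from the base axis. Payload 4.4 kg.
Tool frame: the origin (TCP) lies at the very end of the fingers, on their centre line; the grasp point (between the pads) lies 19 mm behind it; z points along the fingers, y is the line along which they close (so a half turn about z gives the same grasp; the last joint's range is limited). The gripper opens to 85 mm and grips with 20 to 120 N. Pads are 22 mm wide; open, the fingers measure 114 mm over their backs; the gripper's body (76 mm by 85 mm) begins 54 mm behind the grasp point. The pads swing forward as they close: fully open they stand 13 mm farther back than shut.
Start: joints at [-1.354, 0.628, 0.038, 1.517, -0.027, 0.996, -0.02], TCP at [181.355, 624.202, 231.313] pointing down, gripper open.
Joint ranges: [-3.06, 3.06], [-0.37, 2.12], [-1.25, 1.32], [0.18, 2.47], [-1.1, 4.24], [0.23, 1.98], [-2.94, 2.94]. Speed limits (rad/s): [2.57, 2.57, 3.14, 3.14, 3.14, 3.14, 3.14].

## Interface

Orientations are given as [roll, pitch, yaw] about the fixed x, y, z axes, in that order (R = Rz(yaw) Ry(pitch) Rx(roll)).
In Python, from cell import monitor, viewer, workorder gives the robot as it stands.
- The arm moves only by the tool arm_command, never from a script. Its argument "series" is one flat list of numbers, 5 for each row, row after row: the opening in per cent of the stroke, from 0 (shut) to 100 (fully open), then the shift along the tool's x, y, z in cm, then the turn about the tool's z in degrees. In form: [claw, x, y, z, roll, claw, x, y, z, roll, ...]. A call has exactly 5 rows; each row is the pose to reach, as a shift and turn from the pose commanded when the call began, along the tool's axes at that moment; what a row does not reach only later rows make up. A row lasts 1/12 s, in which the tool goes at most 41.7 mm and 7.16 degrees, less where a joint would pass 70% of its speed; a pose out of reach is approached as far as the arm can. A call with a gripper value outside its range is refused whole. The fingers move at their own pace and stop on an object; the grip force is fixed at half the most. Time passes only in rows, so rows that repeat a pose let the fingers close, or fill a call up. It gives the time, the measured TCP pose, the force, the opening and the grip force at its end, in the units of the state.
- monitor.read_state(): the state, without advancing time (a new reading comes with each control period).
- viewer.get_image(name): name is "scene" or "side" or "wrist"; returns (picture, depth): 400x640x3 uint8, red, green, blue; 400x640 float32, mm along the optical axis (not along the pixel's ray), 0 where there is no reading.
- viewer.camera_model(name): a dict with "mtx" (3x3 intrinsics, pixels), "R" (3x3) and "t" (3): a world point X has camera coordinates R X + t. Camera axes: x right, y down, z forward; pixel columns grow to the right and rows downward; lengths in mm; the calibration is good to about 2 mm. A picture is of the moment at which its call begins: read the wrist's pose just before it. camera_model takes no time and is no camera call; for the wrist camera it gives the pose at the moment of the call.
- workorder.finish_job(): hands the job in; it is judged then, once.
The state is a dict: "clock": time; "qpos": joint angles; "qd": joint speeds; "tau": joint torques, N m; "eef_pos": TCP position; "tool_rot": TCP orientation; "force": force on the tool from outside, world axes, zero at the start; "torque": the same for the moment, N m; "width": finger opening in mm; "gripper_force": force on a finger pad.
Only numpy, scipy, OpenCV 4.12 (cv2) and the standard library are available. Lean on these libraries where they do the work, as an engineer would, in place of code of your own. Each camera call takes 0.05 s, during which the arm holds its last target. There are 200 camera calls.

## Working session

There is one attempt and no reset: what is moved stays moved. The work goes in short steps, Python scripts to look and compute and a tool call to move; the robot and the scene stay as the last step left them, time stands still between calls to the robot, and variables do not carry over. Pictures are saved under pics/ and viewed, at most 14 in all, crops included, and the job is handed in when it is done.

Besides the shell and the picture viewer there is one more tool, called after "Emit:" as a command line: name --argument value ..., lists and objects as JSON in quotes. arm_command: Moves the arm, as the interface text tells. Its arguments: {"type":"object","properties":{"series":{"type":"array","items":{"type":"number"}}},"required":["series"]}

```bash
mkdir -p pics; ls
python3 - <<'E'
from cell import monitor, viewer, workorder
import cv2,numpy as np
s=monitor.read_state();print(s)
for n in("scene","side"):
    p,d=viewer.get_image(n);cv2.imwrite(f"pics/{n}0.png",p[:,:,::-1]);np.save(f"pics/{n}0.npy",d);np.save(f"pics/{n}0rgb.npy",p)
    m=viewer.camera_model(n);print(n,m)
print(viewer.camera_model("wrist"))
E
```

```text
pics
{'clock': 0.0, 'qpos': array([-1.3537944 ,  0.62940324,  0.03843559,  1.51840569, -0.0269938 ,
        0.99629765, -0.01999815]), 'qd': array([ 1.30044416e-03, -6.95041521e-05,  6.84844706e-04, -1.39683226e-03,
        1.97616471e-03,  1.34297883e-03, -1.44159174e-03]), 'tau': array([-9.35445387e-04, -5.63395107e+01,  1.22586206e+00, -1.93443847e+01,
        1.09527333e-02,  1.04088211e-02,  2.05970980e-05]), 'eef_pos': array([181.17052384, 623.5621561 , 230.33992367]), 'tool_rot': array([-3.13959691e+00,  3.16568661e-05,  2.85880027e+00]), 'force': array([ 0.33720442, -0.80872083,  0.10276602]), 'torque': array([ 0.01930489, -0.00361622,  0.01540782]), 'gripper_force': 0.0, 'width': 85.48476658815655}
scene {'mtx': array([[470.11651206,   0.        , 324.10450406],
       [  0.        , 470.11651206, 197.35039096],
       [  0.        ,   0.        ,   1.        ]]), 'R': array([[ 0.80173885, -0.59741175,  0.01772043],
       [-0.39971945, -0.5580027 , -0.72722579],
       [ 0.44434128,  0.57596197, -0.68616954]]), 't': array([-261.63826449,  351.701028  ,  732.84435102])}
side {'mtx': array([[376.36156122,   0.        , 315.83545841],
       [  0.        , 376.36156122, 201.3068902 ],
       [  0.        ,   0.        ,   1.        ]]), 'R': array([[-0.80194759, -0.59713119,  0.01773128],
       [-0.23973467,  0.29449395, -0.92509491],
       [ 0.54718127, -0.74612844, -0.37932176]]), 't': array([519.21621479, 112.35846928, 939.83069064])}
{'mtx': array([[282.93020643,   0.        , 312.4574696 ],
       [  0.        , 282.93020643, 199.33832963],
       [  0.        ,   0.        ,   1.        ]]), 'R': array([[ 2.78149589e-01,  9.60537609e-01, -5.54156919e-04],
       [ 9.18556082e-01, -2.65823919e-01,  2.92561733e-01],
       [ 2.80869240e-01, -8.18849502e-02, -9.56246477e-01]]), 't': array([-649.66085414,  -39.6115989 ,  379.18312181])}
```

View pics/scene0.png

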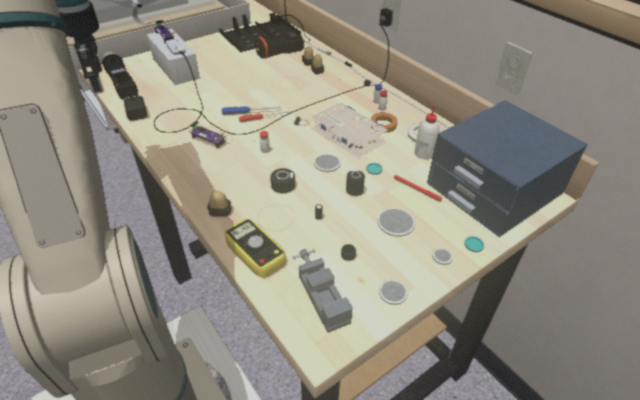

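View pics/side0.png

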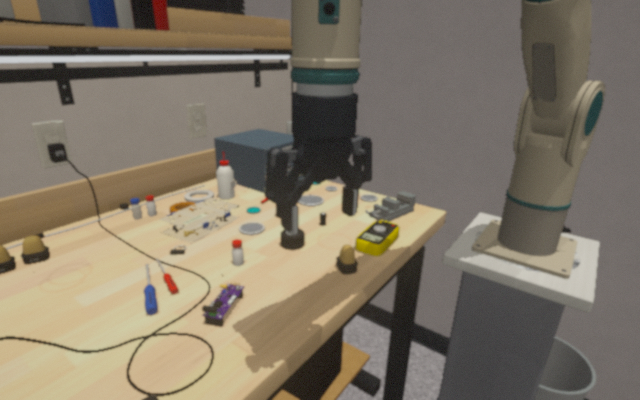

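The scene view shows the wide puck at (283,180), tall puck (355,182), pin (319,212), loupe (348,252). There are grey nests at (327,162), (396,221), (393,291), (442,256) and turquoise look-alikes at (374,169), (474,244). The vial is at (264,142) and the probe tip at (219,203). The side view shows the gripper hanging over the far part of the work.

```bash
cat > h.py <<'E'
from cell import monitor, viewer, workorder
import cv2,numpy as np
def ray(m,uv,z):
    uv=np.atleast_2d(np.asarray(uv,float)); R,t=m["R"],m["t"]
    d=np.c_[uv,np.ones(len(uv))]@np.linalg.inv(m["mtx"]).T@R; c=-R.T@t
    return c+d*((z-c[2])/d[:,2])[:,None]
def proj(m,X):
    p=(np.atleast_2d(X)@m["R"].T+m["t"])@m["mtx"].T; return p[:,:2]/p[:,2:]
def blobs(mask,amin=30):
    cs,_=cv2.findContours(mask.astype(np.uint8),cv2.RETR_EXTERNAL,cv2.CHAIN_APPROX_NONE)
    return [c[:,0,:] for c in cs if cv2.contourArea(c)>amin]
def cloud(m,d):
    v,u=np.mgrid[:d.shape[0],:d.shape[1]]
    P=np.dstack([u,v,np.ones_like(u)])@np.linalg.inv(m["mtx"]).T*d[...,None]
    return (P-m["t"])@m["R"]
E
python3 - <<'E'
from h import *
m=viewer.camera_model("scene");p=np.load("pics/scene0rgb.npy");d=np.load("pics/scene0.npy")
hsv=cv2.cvtColor(p,cv2.COLOR_RGB2HSV);W=cloud(m,d)
roi=np.zeros(d.shape,bool);roi[130:320,200:490]=1
print("grey")
for c in blobs(roi&(hsv[...,1]<45)&(hsv[...,2]>90),80):
    w=ray(m,c,7);(x,y),r=cv2.minEnclosingCircle(w[:,:2].astype(np.float32));print(c.mean(0).round(),round(x),round(y),"D",round(2*r,1))
print("dark")
for c in blobs(roi&(hsv[...,2]<75),40):
    k=np.zeros(d.shape,np.uint8);cv2.fillPoly(k,[c],1);q=W[(k>0)&(d>0)]
    q=q[(q[:,2]>3)]
    if len(q)<5: continue
    zt=np.percentile(q[:,2],95);t=q[q[:,2]>zt-6];(x,y),r=cv2.minEnclosingCircle(t[:,:2].astype(np.float32))
    print(c.mean(0).round(),"top",zt.round(),round(x),round(y),"D",round(2*r,1))
cv2.imwrite("pics/crop.png",cv2.resize(p[125:325,190:490,::-1],None,fx=2.6,fy=2.6,interpolation=cv2.INTER_CUBIC))
E
```

```text
grey
[464. 299.] 572 -136 D 110.4
[220. 295.] 212 161 D 196.3
[255. 241.] 315 230 D 39.8
[243. 230.] 310 273 D 56.9
[465. 191.] 805 75 D 58.2
[465. 176.] 845 109 D 93.8
[473. 165.] 893 128 D 66.4
[354. 204.] 584 265 D 819.3
dark
[220. 211.] top 24.0 293 348 D 44.7
[481. 177.] top 145.0 746 9 D 18.0
[454. 155.] top 145.0 747 89 D 50.3
```

View pics/crop.png

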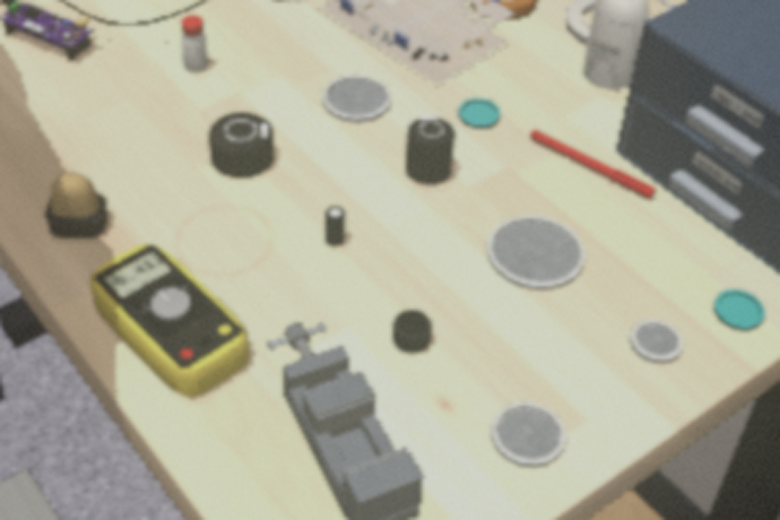

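The crop shows four grey nests: widest at crop (537,251), smallest (656,341), and two mid ones at (357,98) and (528,434), to be sized. There are also two turquoise look-alikes. The four black pieces are wide (242,145), tall (430,150), pin (335,225), and loupe (412,330).

Run:
```python
from h import *
m=viewer.camera_model("scene");p=np.load("pics/scene0rgb.npy");d=np.load("pics/scene0.npy");W=cloud(m,d)
q=p.astype(int)
for n,(u,v) in dict(a=(327,162),xl=(396,221),b=(393,291),s=(442,256)).items():
    wood=np.zeros(d.shape,bool);wood[v-26:v+27,u-30:u+31]=1
    mk=wood&((q[...,0]-q[...,2])<18)
    c=max(blobs(mk,30),key=len);h=cv2.convexHull(c)[:,0]
    w=ray(m,h,6)[:,:2].astype(np.float32);(x,y),ax,_=cv2.fitEllipse(ray(m,c,6)[:,:2].astype(np.float32));_,r=cv2.minEnclosingCircle(w)
    print(n,c.mean(0).round(),round(x,1),round(y,1),np.round(ax,1),round(2*r,1),"z",np.median(W[v-3:v+4,u-3:u+4,2]).round(1))
for n,(u,v,D,H) in dict(wide=(283,180,60,34),tall=(355,182,44,50),pin=(319,212,18,34),loupe=(348,252,32,21),vial=(264,142,25,56),probe=(219,203,47,56)).items():
    k=np.zeros(d.shape,bool);k[v-25:v+26,u-25:u+26]=1
    k&=(W[...,2]>5)&(d>0)&(W[...,2]<80)
    _,L,st,ce=cv2.connectedComponentsWithStats(k.astype(np.uint8))
    i=L[v,u];P=W[L==i];zt=np.percentile(P[:,2],90)
    # silhouette midline -> ray at mid height
    c0=np.argwhere(L==i)[:,::-1];mid=(c0.min(0)+c0.max(0))/2
    t=P[abs(P[:,2]-H)<4];cc=t[:,:2].min(0)/2+t[:,:2].max(0)/2 if len(t) else None
    print(n,"zt",zt.round(1),"box",c0.min(0),c0.max(0),"midray",ray(m,mid,H/2)[0].round(1),"top",None if cc is None else cc.round(1),np.ptp(t[:,:2],axis=0).round(0) if len(t) else 0)
```

```text
a [312. 176.] 535.5 333.1 [ 39.4 156.5] 150.0 z 4.2
xl [387. 228.] 579.0 95.4 [ 88.5 127.9] 132.3 z 4.5
b [403. 296.] 468.2 -47.9 [51.8 92.5] 93.0 z 4.1
s [420. 274.] 540.3 -41.5 [41.  65.3] 72.7 z 4.6
wide zt 35.9 box [270 168] [295 193] midray [462.  349.6  17. ] top [461.  347.6] [58. 59.]
tall zt 51.9 box [346 169] [365 195] midray [595.2 236.7  25. ] top [591.2 233.5] [42. 42.]
pin zt 36.1 box [315 204] [322 218] midray [471.1 215.8  17. ] top [468.9 211.2] [18. 17.]
loupe zt 23.1 box [341 244] [356 260] midray [454.5  87.3  10.5] top [452.5  85.3] [31. 31.]
vial zt 58.1 box [260 131] [269 153] midray [500.1 492.9  28. ] top [500. 491.] [24. 27.]
probe zt 55.0 box [208 192] [231 216] midray [298.  353.7  28. ] top [297.4 354.6] [27. 25.]
```

Run:
```python
from h import *
m=viewer.camera_model("scene");p=np.load("pics/scene0rgb.npy");q=p.astype(int)
g=cv2.cvtColor(p,cv2.COLOR_RGB2GRAY)
for n,(u,v) in dict(a=(327,162),xl=(396,221),b=(393,291),s=(442,256)).items():
    s=(slice(v-20,v+21),slice(u-22,u+23))
    roi=g[s];t,mk=cv2.threshold(roi,0,255,cv2.THRESH_BINARY_INV+cv2.THRESH_OTSU)
    _,L=cv2.connectedComponents(mk);c=max(blobs(L==L[20,22],20),key=len)+[u-22,v-20]
    h=cv2.convexHull(c)[:,0]
    w=ray(m,h,3)[:,:2].astype(np.float32);(x,y),r=cv2.minEnclosingCircle(w);e=cv2.fitEllipse(w)
    print(n,t,c.mean(0).round(),round(x,1),round(y,1),round(2*r,1),np.round(e[0],1),np.round(e[1],1))
```

```text
a 175.0 [327. 164.] 598.0 355.1 71.1 [599.  354.5] [65.  71.5]
xl 177.0 [396. 226.] 598.7 97.8 85.7 [599.   97.2] [79.4 86.1]
b 179.0 [393. 291.] 467.5 -34.9 48.5 [467.5 -35.1] [47.5 47.7]
s 179.0 [442. 258.] 609.5 -32.2 43.5 [609.4 -32.9] [40.9 43.1]
```

Mapped by size:
- The widest nest is at (599,98) and the smallest at (609,-33).
- The nest at (598,355), about 68 mm outside, is nest_l.
- The nest at (467,-35), recess about 48 mm, is nest_m.

All piece heights and diameters match. I'll move toward the wide puck and square the tool to world axes.

Emit:
arm_command --series '[100,-3.46,-1.87,0,-3.2,100,-6.92,-3.74,0,-6.5,100,-10.4,-5.6,0,-9.7,100,-13.8,-7.5,0,-13,100,-17.3,-9.35,0,-16.2]'

```text
clock: 0.52
eef_pos: [322.0, 484.4, 230.9]
tool_rot: [-3.141, -0.001, -3.138]
force: [0.1, 0.6, -0.0]
width: 85.6
gripper_force: 0.0
```

Run:
```python
from h import *
s=monitor.read_state();print(s["clock"],s["eef_pos"],s["tool_rot"],s["qpos"].round(2))
m=viewer.camera_model("scene");d=np.load("pics/scene0.npy");W=cloud(m,d)
P=W[(W[...,2]>10)&(W[...,2]<90)&(d>0)]
for n,c in dict(loupe=(452.5,85.5),m=(467.5,-35),s=(609,-33),xl=(599,98)).items():
    r=np.hypot(*(P[:,:2]-c).T);k=(r>22)&(r<110);q=P[k]
    if len(q): print(n,"x",np.percentile(q[:,0],[1,99]).round(),"y",np.percentile(q[:,1],[1,99]).round(),"z",q[:,2].max().round(),"near",q[r[k].argmin()].round())
```

```text
0.5167 [322.04412327 484.43927204 230.92566623] [-3.14073898e+00 -5.00613976e-04 -3.13824902e+00] [-1.01  0.53 -0.04  1.71  0.03  0.9   0.52]
loupe x [343. 387.] y [ 21. 129.] z 57.0 near [384.  86.  42.]
m x [358. 475.] y [-64.  74.] z 53.0 near [482. -56.  10.]
s x [581. 704.] y [-70.  59.] z 12.0 near [667. -49.  10.]
xl x [558. 631.] y [ 55. 133.] z 12.0 near [632. 111.  12.]
```

Emit:
arm_command --series '[100,-2.8,-2.8,0,0,100,-5.6,-5.6,0,0,100,-8.4,-8.4,0,0,100,-11.5,-11.2,0,0,100,-13.9,-13.6,0,0]'

```text
clock: 0.93
eef_pos: [462.6, 347.2, 231.1]
tool_rot: [-3.14, 0.001, 3.139]
force: [0.8, 0.3, -0.2]
width: 85.3
gripper_force: 0.0
```

Emit:
arm_command --series '[100,0,0,0,0,100,0,0,0,0,100,0,0,0,0,100,0,0,0,0,100,0,0,0,0]'

```text
clock: 1.35
eef_pos: [459.0, 351.7, 231.2]
tool_rot: [3.141, -0.001, -3.139]
force: [0.8, -0.2, 0.3]
width: 85.2
gripper_force: 0.0
```

Run:
```python
from h import *
s=monitor.read_state();m=viewer.camera_model("wrist");p,d=viewer.get_image("wrist")
print(s["clock"],s["eef_pos"],s["tool_rot"]);cv2.imwrite("pics/w1.png",p[:,:,::-1]);np.savez("pics/w1.npz",p=p,d=d,**m)
for n,X in dict(wide=(461,348,34),tall=(591.5,233.5,50),pin=(469,211,34),L=(598,355,3)).items(): print(n,proj(m,X).round())
```

```text
1.35 [459.0068325  351.65731114 231.20161067] [ 3.14106557e+00 -7.65546978e-04 -3.13861400e+00]
wide [[309. 177.]]
tall [[222. 277.]]
pin [[198. 183.]]
L [[314. 264.]]
```

View pics/w1.png

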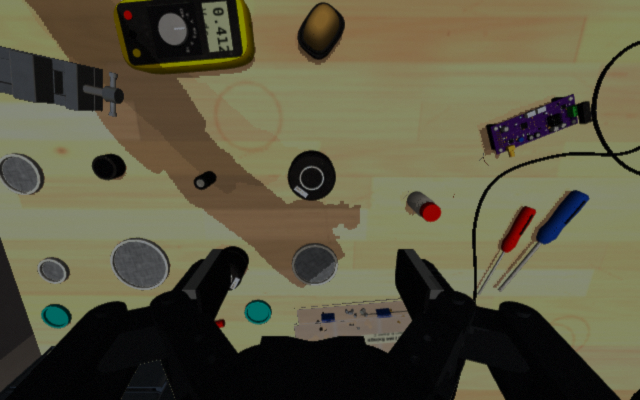

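The wrist view shows wide puck (312,177), pin (205,180), loupe (109,166), tall (235,265), nest_l (315,263), nest_xl (140,263), nest_m (21,174), nest_s (53,270). Scripted refinement follows, with one enlarged crop.

Run:
```python
from h import *
z=np.load("pics/w1.npz");p,d=z["p"],z["d"];m={k:z[k] for k in("mtx","R","t")};W=cloud(m,d)
g=cv2.cvtColor(p,cv2.COLOR_RGB2GRAY)
def top(n,X,H,rad):
    k=(abs(W[...,2]-H)<5)&(np.hypot(W[...,0]-X[0],W[...,1]-X[1])<rad)&(d>0);P=W[k]
    if len(P)<4: print(n,"none");return
    print(n,len(P),(P[:,:2].min(0)/2+P[:,:2].max(0)/2).round(1),np.ptp(P[:,:2],axis=0).round(),np.median(P[:,2]).round(1))
top("wide",(461,348),34,45);top("pin",(469,211),34,30);top("loupe",(453,85),21,35);top("tall",(592,234),50,40)
for n,(u,v,w) in dict(l=(315,263,30),xl=(140,263,36),m=(21,174,21),s=(53,270,20)).items():
    r=p[v-w:v+w+1,u-w:u+w+1].astype(int);c8=np.clip(r[...,0]-r[...,2],0,255).astype(np.uint8)
    t,mk=cv2.threshold(c8,0,255,cv2.THRESH_BINARY_INV+cv2.THRESH_OTSU);_,L=cv2.connectedComponents(mk)
    c=max(blobs(L==L[w,w],20),key=len)+[u-w,v-w];h=cv2.convexHull(c)[:,0]
    e=cv2.fitEllipse(ray(m,h,6)[:,:2].astype(np.float32));print(n,np.round(e[0],1),np.round(e[1],1))
cv2.imwrite("pics/w1c.png",cv2.resize(p[140:300,0:340,::-1],None,fx=2.3,fy=2.3,interpolation=cv2.INTER_CUBIC))
```

```text
wide 1796 [461.6 350.8] [60. 59.] 34.1
pin 177 [467.9 214. ] [17. 17.] 34.6
loupe 526 [452.3  88.3] [31. 31.] 20.9
tall 242 [592.3 249.9] [41. 17.] 50.0
l [598.3 355.8] [66.9 70.4]
xl [597.8  99.8] [83.4 87.3]
m [464.2 -35.4] [55.4 61.1]
s [608.3 -29.5] [41.8 47.5]
```

View pics/w1c.png

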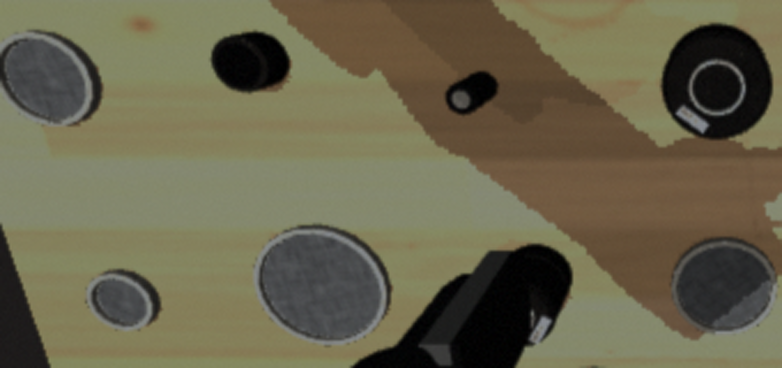

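Emit:
arm_command --series '[100,-0.1,0.1,3.5,0,100,-0.1,0.1,7,0,100,-0.1,0.1,10.5,0,100,-0.1,0.1,14,0,100,-0.1,0.1,17,0]'

```text
clock: 1.82
eef_pos: [460.1, 351.7, 59.4]
tool_rot: [-3.141, -0.001, -3.14]
force: [0.3, -0.6, 0.2]
width: 85.5
gripper_force: 0.0
```

Emit:
arm_command --series '[100,0,0,2,0,100,0,0,4,0,100,0,0,5.3,0,100,0,0,5.8,0,100,0,0,5.8,0]'

```text
clock: 2.23
eef_pos: [460.5, 351.3, 2.4]
tool_rot: [-3.141, -0.001, -3.141]
force: [0.6, -0.4, 0.4]
width: 85.1
gripper_force: 0.0
```

Run:
```python
from h import *
s=monitor.read_state();m=viewer.camera_model("wrist");p,d=viewer.get_image("wrist")
print(s["clock"],s["eef_pos"],s["force"]);cv2.imwrite("pics/w2.png",p[:,:,::-1])
W=cloud(m,d);k=(abs(W[...,2]-34)<4)&(np.hypot(W[...,0]-461,W[...,1]-350)<36)&(d>0);P=W[k];print(len(P),P.min(0),P.max(0))
c,r=cv2.minEnclosingCircle(P[:,:2].astype(np.float32));print(c,r)
```

```text
2.2333 [460.50739647 351.27484968   2.39942111] [ 0.63945168 -0.39469435  0.40399285]
11431 [431.19853865 320.45779129  30.0083583 ] [488.81320358 380.09120145  37.14762004]
(461.2999572753906, 350.0805969238281) 30.28287124633789
```

View pics/w2.png

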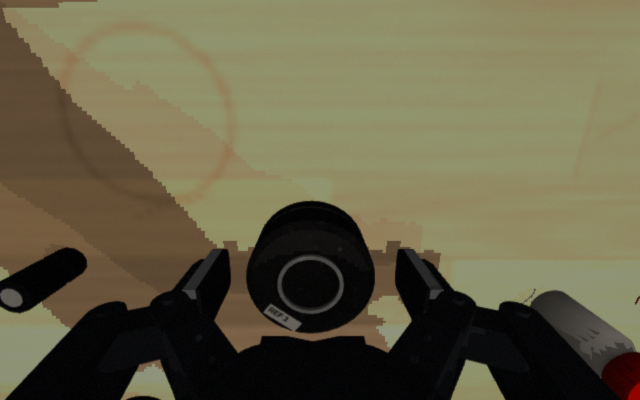

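The puck is centred between the pads at (310,270). Closing.

Emit:
arm_command --series '[0,0,0,0,0,0,0,0,0,0,0,0,0,0,0,0,0,0,0,0,0,0,0,0,0]'

```text
clock: 2.7
eef_pos: [462.1, 351.7, 5.2]
tool_rot: [3.14, 0.002, 3.141]
force: [-1.2, -0.9, 7.0]
width: 57.6
gripper_force: 63.8
```

Emit:
arm_command --series '[0,0,0,0,0,0,0,0,0,0,0,0,0,-0.5,0,0,0,0,-2.5,0,0,0,0,-5,0]'

```text
clock: 3.12
eef_pos: [460.3, 350.2, 53.1]
tool_rot: [-3.14, -0.003, 3.141]
force: [0.4, 0.3, -1.1]
width: 57.5
gripper_force: 64.4
```

Emit:
arm_command --series '[0,-1.0,-2.0,-2,0,0,-2.8,-5.0,-4,0,0,-4.6,-8.4,-4,0,0,-6.3,-11.8,-4,0,0,-8.2,-15.2,-4,0]'

```text
clock: 3.53
eef_pos: [544.0, 197.8, 94.7]
tool_rot: [3.141, 0.001, -3.141]
force: [1.1, -0.1, -2.1]
width: 57.2
gripper_force: 64.4
```

Emit:
arm_command --series '[0,-1.8,-3.3,0,0,0,-3.6,-6.6,0,0,0,-4.9,-9,0,0,0,-5.5,-10,0,0,0,-5.5,-10,0,0]'

```text
clock: 3.95
eef_pos: [600.1, 94.6, 93.8]
tool_rot: [-3.14, 0.002, 3.135]
force: [-0.8, 0.1, -2.2]
width: 57.3
gripper_force: 64.4
```

```bash
cat >> h.py <<'E'
def nest(n,X,w,save=None):
    s=monitor.read_state();m=viewer.camera_model("wrist");p,d=viewer.get_image("wrist");print(s["clock"],s["eef_pos"].round(1),s["force"].round(1),s["width"].round(1))
    if save: cv2.imwrite(save,p[:,:,::-1])
    q=p.astype(int);W=cloud(m,d);near=np.hypot(W[...,0]-X[0],W[...,1]-X[1])<w
    k=near&(d>0)&(W[...,2]<12)&(W[...,2]>-6)&(q[...,0]-q[...,2]<q[...,0]*0.14)
    P=W[k];print(n,len(P),"min",P[:,:2].min(0).round(1),"max",P[:,:2].max(0).round(1),"z",np.percentile(P[:,2],[10,50,90]).round(1))
E
python3 - <<'E'
from h import *
nest("xl",(598,99),60,"pics/w3.png")
E
```

```text
Traceback (most recent call last):
  File "h.py", line 17, in nest
    s=monitor.read_state();m=viewer.camera_model("wrist");p,d=viewer.get_image("wrist");print(s["clock"],s["eef_pos"].round(1),s["force"].round(1),s["width"].round(1))
                                                                                                                                                   ^^^^^^^^^^^^^^^^
AttributeError: 'float' object has no attribute 'round'
```

```bash
sed -i 's/,s\["width"\].round(1))/,s["width"])/' h.py
python3 - <<'E'
from h import *
nest("xl",(598,99),60,"pics/w3.png")
E
```

```text
4.0 [598.7  98.1  93.7] [ 0.3 -0.1 -0.7] 57.48769024775314
xl 3898 min [538.4  57.6] max [612.3 139.7] z [3.2 4.2 7.7]
```

View pics/w3.png

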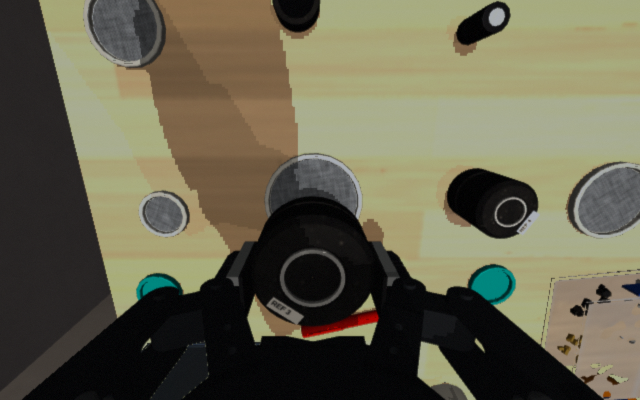

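The wrist view shows nest_xl rim with near edge at (314,154), sides (266,200) and (362,200), and the held puck's ring at (312,277).

Run:
```python
from h import *
m=viewer.camera_model("wrist");print(ray(m,[(314,154),(266,200),(362,200)],7).round(1))
for z in(115,122,128):print(z,ray(m,[(312,277)],z).round(1))
print(ray(m,[(142,194),(187,218),(164,191),(164,237)],7).round(1))
```

```text
[[556.1 101.9   7. ]
 [595.1  61.2   7. ]
 [595.  142.8   7. ]]
115 [[601.4 100.2 115. ]]
122 [[597.  100.2 122. ]]
128 [[593.2 100.2 128. ]]
[[589.8 -43.1   7. ]
 [611.4  -8.    7. ]
 [587.2 -24.2   7. ]
 [629.4 -30.6   7. ]]
```

Emit:
arm_command --series '[0,0,0.1,2.5,0,0,0,0.1,5,0,0,0,0.1,7,0,0,0,0.1,7.5,0,0,0,0.1,7.8,0]'

```text
clock: 4.47
eef_pos: [596.5, 102.8, 14.3]
tool_rot: [3.141, -0.003, -3.138]
force: [-0.1, 0.2, -0.7]
width: 57.5
gripper_force: 64.4
```

Emit:
arm_command --series '[0,0,0,0.1,0,0,0,0,0.2,0,0,0,0,0.4,0,0,0,0,0.6,0,0,0,0,0.7,0]'

```text
clock: 4.88
eef_pos: [598.7, 100.2, 8.8]
tool_rot: [3.141, 0.001, 3.141]
force: [-0.6, 0.6, -1.1]
width: 57.7
gripper_force: 64.4
```

Emit:
arm_command --series '[0,0,0,0.05,0,0,0,0,0.1,0,0,0,0,0.15,0,0,0,0,0.2,0,0,0,0,0.2,0]'

```text
clock: 5.3
eef_pos: [598.6, 100.0, 8.2]
tool_rot: [3.142, 0.001, 3.141]
force: [-4.1, -0.8, 13.3]
width: 57.8
gripper_force: 65.9
```

Contact on the felt at about the expected height. Release and lift.

Emit:
arm_command --series '[80,0,0,-0.1,0,100,0,0,-0.2,0,100,0,0,-0.2,0,100,0,0,-0.2,0,100,0,0,-0.2,0]'

```text
clock: 5.72
eef_pos: [598.3, 100.1, 8.1]
tool_rot: [3.142, -0.0, 3.142]
force: [-0.3, 1.1, -0.8]
width: 85.5
gripper_force: 0.0
```

Emit:
arm_command --series '[100,0,0,-2,0,100,0,0,-5,0,100,0,0,-8,0,100,0,0,-11,0,100,0,0,-14,0]'

```text
clock: 6.13
eef_pos: [598.0, 100.0, 149.4]
tool_rot: [-3.141, -0.001, 3.141]
force: [0.7, -0.7, -0.2]
width: 85.3
gripper_force: 0.0
```

Run:
```python
from h import *
s=monitor.read_state();m=viewer.camera_model("wrist");p,d=viewer.get_image("wrist");print(s["clock"],s["eef_pos"].round(1),s["width"]);cv2.imwrite("pics/w4.png",p[:,:,::-1])
W=cloud(m,d)
for n,X,H in(("wide",(598,100),37),("tall",(592,236),50),("pin",(468,213),34),("loupe",(452,87),21)):
    k=(abs(W[...,2]-H)<5)&(np.hypot(W[...,0]-X[0],W[...,1]-X[1])<36)&(d>0);P=W[k]
    if len(P)>9: print(n,len(P),cv2.minEnclosingCircle(P[:,:2].astype(np.float32)),np.median(P[:,2]))
```

```text
6.1333 [598.  100.  149.4] 85.29687283898436
wide 3004 ((598.1790161132812, 100.12603759765625), 30.104055404663086) 37.093107613626685
tall 1850 ((591.2760620117188, 235.96182250976562), 22.397994995117188) 50.13523925930892
pin 472 ((468.02490234375, 212.85528564453125), 9.401876449584961) 34.7803193925331
loupe 1264 ((452.8465270996094, 87.50101470947266), 16.11359214782715) 21.10809203017066
```

View pics/w4.png

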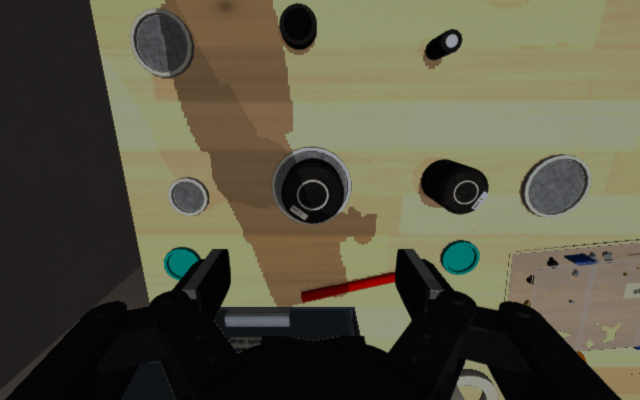

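wide_puck now stands in nest_xl (ring at (312,195), top at 37 mm, as expected). Next is the tall puck at (591.3,236).

Emit:
arm_command --series '[100,0.1,3.5,0,0,100,0.3,7,0,0,100,0.5,10.5,1,0,100,0.7,13.6,3,0,100,0.7,13.6,5,0]'

```text
clock: 6.6
eef_pos: [590.0, 247.1, 98.4]
tool_rot: [3.133, 0.002, -3.132]
force: [-0.2, 1.0, -0.4]
width: 85.5
gripper_force: 0.0
```

Emit:
arm_command --series '[100,0,0,2.5,0,100,0,0,5,0,100,0,0,7,0,100,0,0,8.5,0,100,0,0,8.7,0]'

```text
clock: 7.02
eef_pos: [588.9, 235.2, 7.7]
tool_rot: [-3.139, -0.006, -3.141]
force: [-0.9, -0.4, -0.9]
width: 85.3
gripper_force: 0.0
```

Emit:
arm_command --series '[0,0,0,0,0,0,0,0,0,0,0,0,0,0,0,0,0,0,0,0,0,0,0,0,0]'

```text
clock: 7.43
eef_pos: [592.5, 236.5, 13.0]
tool_rot: [3.14, 0.003, 3.141]
force: [-0.3, 0.2, 5.0]
width: 42.1
gripper_force: 61.2
```

Emit:
arm_command --series '[0,0,0,0,0,0,0,0,0,0,0,0,0,0,0,0,0,0,0,0,0,0,0,-1,0]'

```text
clock: 7.85
eef_pos: [590.6, 235.8, 20.8]
tool_rot: [-3.141, -0.002, 3.141]
force: [-1.4, 0.2, -0.7]
width: 42.3
gripper_force: 60.8
```

Emit:
arm_command --series '[0,0,0,-3,0,0,0,1,-6,0,0,-0.2,4,-7,0,0,-0.5,7.5,-7,0,0,-0.7,10,-7,0]'

```text
clock: 8.27
eef_pos: [598.9, 339.8, 93.9]
tool_rot: [3.138, 0.003, -3.141]
force: [-0.5, 0.3, -1.5]
width: 41.9
gripper_force: 61.0
```

Emit:
arm_command --series '[0,0,1.5,0,0,0,0,2,0,0,0,0,2,0,0,0,0,2,0,0,0,0,2,0,0]'

```text
clock: 8.68
eef_pos: [598.9, 352.9, 90.9]
tool_rot: [-3.139, -0.001, 3.139]
force: [0.3, -0.1, -0.9]
width: 42.1
gripper_force: 61.0
```

```bash
cat >> h.py <<'E'
def ring(X,Do,Hheld,save=None):
    "nest circle from bright/grey rim, fitted at z=7 to contour points lying near radius; piece top from depth"
    s=monitor.read_state();m=viewer.camera_model("wrist");p,d=viewer.get_image("wrist");print(s["clock"],s["eef_pos"].round(1),s["force"].round(1),s["width"])
    if save: cv2.imwrite(save,p[:,:,::-1])
    v,u=np.mgrid[:400,:640];G=ray(m,np.c_[u.ravel(),v.ravel()],7)[:,:2].reshape(400,640,2)
    g=cv2.GaussianBlur(cv2.cvtColor(p,cv2.COLOR_RGB2LAB)[...,2],(3,3),0).astype(float)
    gr=np.hypot(cv2.Sobel(g,-1,1,0),cv2.Sobel(g,-1,0,1)); W=cloud(m,d); gr[W[...,2]>16]=0
    a=np.linspace(0,2*np.pi,120);best=[]
    for dx in np.arange(-10,10.1,1):
        for dy in np.arange(-10,10.1,1):
            q=np.c_[X[0]+dx+Do/2*np.cos(a),X[1]+dy+Do/2*np.sin(a),np.full(120,7)];i=proj(m,q).round().astype(int)
            ok=(i[:,0]>=0)&(i[:,0]<640)&(i[:,1]>=0)&(i[:,1]<400);i=i[ok];best.append((gr[i[:,1],i[:,0]].sum(),X[0]+dx,X[1]+dy))
    print("nest",sorted(best)[-3:])
    k=(W[...,2]>Hheld-8)&(W[...,2]<Hheld+8)&(np.hypot(W[...,0]-s["eef_pos"][0],W[...,1]-s["eef_pos"][1])<34)&(d>0);P=W[k];h=np.median(P[:,2]);P=P[abs(P[:,2]-h)<2]
    print("held top",h,P[:,:2].min(0)/2+P[:,:2].max(0)/2)
E
sed -i '/^def ring/,$d' h.py
python3 - <<'E'
from h import *
nest("l",(598.3,355.8),42,"pics/w5.png")
E
```

```text
8.6833 [598.9 352.9  90.9] [ 0.3 -0.1 -0.9] 42.107217937400925
l 3185 min [564.4 322.1] max [616.8 392.8] z [3.3 4.3 7.7]
```

View pics/w5.png

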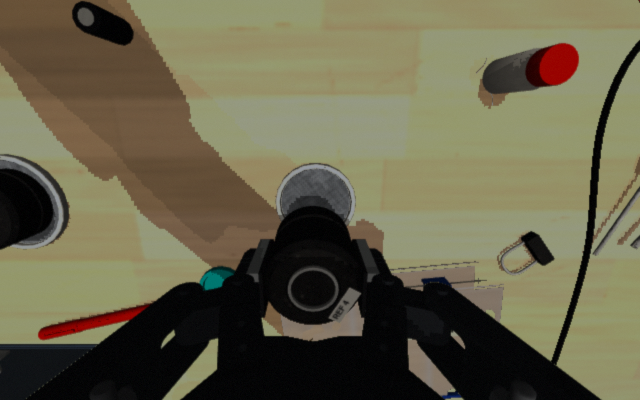

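The nest_l rim is visible with sides at (276,203) and (355,203) and near edge (316,164). The held tall puck's ring is at (314,289).

Run:
```python
from h import *
m=viewer.camera_model("wrist");print(ray(m,[(316,164),(276,203),(355,203)],7).round(1))
print(ray(m,[(314,289)],129).round(1))
```

```text
[[565.  356.    7. ]
 [598.1 322.3   7. ]
 [598.2 389.    7. ]]
[[598.1 353.9 129. ]]
```

Emit:
arm_command --series '[0,0,0,2.5,0,0,0,0,5,0,0,0,0,6.5,0,0,0,0,7.0,0,0,0,0,7.2,0]'

```text
clock: 9.15
eef_pos: [597.9, 354.7, 18.0]
tool_rot: [-3.14, -0.002, 3.141]
force: [0.4, -0.0, -1.0]
width: 42.1
gripper_force: 61.0
```

Emit:
arm_command --series '[0,0,0,0.1,0,0,0,0,0.2,0,0,0,0,0.3,0,0,0,0,0.4,0,0,0,0,0.4,0]'

```text
clock: 9.57
eef_pos: [598.9, 356.5, 16.0]
tool_rot: [3.141, 0.001, 3.142]
force: [-0.2, 0.2, 0.0]
width: 42.6
gripper_force: 61.2
```

Emit:
arm_command --series '[0,0,0,0.05,0,0,0,0,0.1,0,0,0,0,0.15,0,0,0,0,0.2,0,0,0,0,0.2,0]'

```text
clock: 9.98
eef_pos: [598.9, 356.4, 15.9]
tool_rot: [3.141, 0.001, 3.141]
force: [-3.9, -1.9, 13.0]
width: 42.1
gripper_force: 62.6
```

Emit:
arm_command --series '[80,0,0,-0.1,0,100,0,0,-0.2,0,100,0,0,-0.2,0,100,0,0,-0.2,0,100,0,0,-0.2,0]'

```text
clock: 10.4
eef_pos: [598.2, 356.0, 15.0]
tool_rot: [-3.141, -0.0, 3.142]
force: [0.8, 1.0, 0.3]
width: 85.3
gripper_force: 0.0
```

Emit:
arm_command --series '[100,0,0,-2,0,100,0,0,-5,0,100,0,0,-8,0,100,0,0,-11,0,100,0,0,-12.6,0]'

```text
clock: 10.82
eef_pos: [599.9, 357.1, 145.0]
tool_rot: [3.139, 0.004, 3.141]
force: [0.5, -0.8, 0.6]
width: 85.5
gripper_force: 0.0
```

```bash
cat >> h.py <<'E'
def tops(*L):
    s=monitor.read_state();m=viewer.camera_model("wrist");p,d=viewer.get_image("wrist");print(s["clock"],s["eef_pos"].round(1),s["width"])
    W=cloud(m,d)
    for n,X,H in L:
        k=(abs(W[...,2]-H)<4)&(np.hypot(W[...,0]-X[0],W[...,1]-X[1])<34)&(d>0);P=W[k]
        if len(P)>9: print(n,len(P),cv2.minEnclosingCircle(P[:,:2].astype(np.float32)),np.median(P[:,2]))
    return p
E
python3 - <<'E'
from h import *
tops(("tall",(598,356),53))
E
```

```text
10.8167 [599.9 357.1 145. ] 85.5013976673354
tall 1875 ((598.2330322265625, 356.5152893066406), 22.187768936157227) 53.04437228476445
```

Emit:
arm_command --series '[100,1.6,-3.1,0,0,100,3.3,-6.2,0,0,100,4.9,-9.3,0,0,100,6.6,-12.4,0,0,100,8.2,-15.5,0,0]'

```text
clock: 11.28
eef_pos: [515.1, 199.7, 141.0]
tool_rot: [-3.141, -0.0, -3.141]
force: [0.3, -0.9, 0.7]
width: 85.2
gripper_force: 0.0
```

Emit:
arm_command --series '[100,1.6,-3,0,0,100,3.2,-6,0,0,100,4.8,-9,0,0,100,6.4,-11.3,0,0,100,6.4,-11.3,0,0]'

```text
clock: 11.7
eef_pos: [447.7, 82.1, 140.8]
tool_rot: [-3.137, -0.006, 3.135]
force: [-1.0, 0.3, 1.0]
width: 85.4
gripper_force: 0.0
```

Run:
```python
from h import *
p=tops(("loupe",(453,87.5),21),("pin",(468,213),34));cv2.imwrite("pics/w6.png",p[:,:,::-1])
nest("m",(465,-35),40)
```

```text
11.7 [447.7  82.1 140.8] 85.40701744627003
loupe 811 ((452.4286193847656, 87.63750457763672), 16.01521110534668) 21.1466730325631
pin 308 ((467.8742980957031, 213.0384063720703), 9.138741493225098) 34.91066197744297
11.75 [450.4  85.1 141.1] [ 1.1  0.9 -0.3] 85.6117847915104
m 2206 min [436.5 -72.5] max [491.5  -9.3] z [3.2 4.3 7.7]
```

View pics/w6.png

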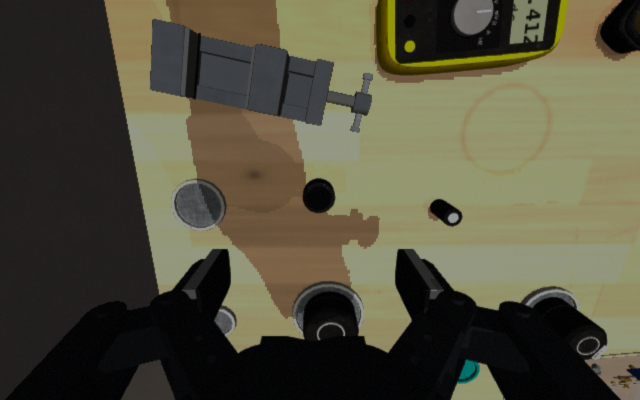

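The tall puck is seated in nest_l (top 53.0 mm). The loupe is at (318,196), directly beneath the tool, with nest_m at (199,205). Grasp the loupe.

Emit:
arm_command --series '[100,0,0,3,0,100,0,0,6,0,100,0,0,9,0,100,0,0,11.5,0,100,0,0,12.6,0]'

```text
clock: 12.22
eef_pos: [449.9, 88.7, 15.1]
tool_rot: [-3.138, -0.008, -3.139]
force: [-0.3, -0.4, -0.2]
width: 85.5
gripper_force: 0.0
```

Emit:
arm_command --series '[100,0,0,0.5,0,100,0,0,1,0,0,0,0,1.0,0,0,0,0,1.0,0,0,0,0,1.0,0]'

```text
clock: 12.63
eef_pos: [452.5, 88.5, 8.5]
tool_rot: [-3.141, -0.001, -3.141]
force: [-0.2, -0.2, 0.6]
width: 51.3
gripper_force: 0.0
```

Emit:
arm_command --series '[0,0,0,0,0,0,0,0,0,0,0,0,0,0,0,0,0,0,0,0,0,0,0,0,0]'

```text
clock: 13.05
eef_pos: [452.4, 88.1, 9.2]
tool_rot: [-3.141, -0.0, -3.141]
force: [-0.9, 0.4, 5.5]
width: 29.1
gripper_force: 58.9
```

Emit:
arm_command --series '[0,0,0,0,0,0,0,0,0,0,0,0,0,-0.5,0,0,0,0,-2,0,0,0,0,-4,0]'

```text
clock: 13.47
eef_pos: [451.0, 87.6, 48.3]
tool_rot: [-3.139, -0.004, -3.141]
force: [0.2, -0.7, 0.4]
width: 29.4
gripper_force: 59.3
```

Emit:
arm_command --series '[0,0,-1,-2.5,0,0,-0.4,-4,-4,0,0,-0.8,-7,-4,0,0,-1.3,-10,-4,0,0,-1.3,-12.3,-4,0]'

```text
clock: 13.88
eef_pos: [466.0, -38.1, 89.4]
tool_rot: [-3.139, 0.0, 3.14]
force: [0.3, -1.0, 0.1]
width: 29.3
gripper_force: 59.3
```

Emit:
arm_command --series '[0,0,0,0,0,0,0,0,0,0,0,0,0,0,0,0,0,0,0,0,0,0,0,0,0]'

```text
clock: 14.3
eef_pos: [465.1, -33.7, 88.7]
tool_rot: [-3.141, -0.001, -3.139]
force: [0.3, 0.5, -0.4]
width: 29.3
gripper_force: 59.4
```

Run:
```python
from h import *
nest("m",(465,-35),36,"pics/w7.png")
tops(("loupe",(465.5,-35.5),98),("l2",(465.5,-35.5),102))
```

```text
14.3 [465.1 -33.7  88.7] [ 0.3  0.5 -0.4] 29.337432610111414
m 2853 min [436.4 -64.2] max [486.   -9.8] z [3.3 4.3 7.8]
14.35 [465.1 -33.9  88.7] 29.29232237928778
loupe 2953 ((459.295654296875, -33.77360916137695), 27.9599609375) 100.5490358275427
l2 2974 ((459.1360778808594, -33.91487121582031), 28.10211944580078) 100.74482491259684
```

View pics/w7.png

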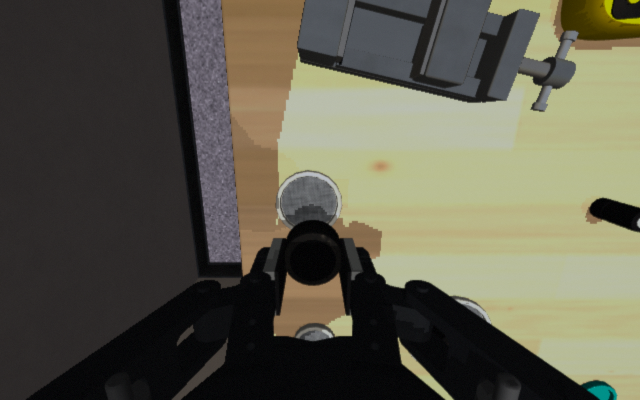

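Nest_m rim: near edge (309,171), sides (277,202) and (341,202). The held loupe's rim spans about (287..342, 222..285).

Run:
```python
from h import *
m=viewer.camera_model("wrist");print(ray(m,[(309,171),(277,202),(341,202)],7).round(1))
print(ray(m,[(314.5,258),(287,258),(342,258),(314,285)],100.6).round(1))
```

```text
[[436.3 -36.9   7. ]
 [462.6 -63.6   7. ]
 [462.4 -10.2   7. ]]
[[463.5 -33.  100.6]
 [463.5 -47.2 100.6]
 [463.4 -18.7 100.6]
 [479.6 -33.2 100.6]]
```

Emit:
arm_command --series '[0,0,-0.25,2.5,0,0,0,-0.25,5,0,0,0,-0.25,6.5,0,0,0,-0.25,7.1,0,0,0,-0.25,7.3,0]'

```text
clock: 14.82
eef_pos: [464.3, -37.1, 14.7]
tool_rot: [-3.14, -0.004, -3.14]
force: [-1.0, 0.7, -0.3]
width: 29.0
gripper_force: 59.4
```

Emit:
arm_command --series '[0,0,0,0.1,0,0,0,0,0.2,0,0,0,0,0.3,0,0,0,0,0.4,0,0,0,0,0.4,0]'

```text
clock: 15.23
eef_pos: [465.5, -37.9, 12.2]
tool_rot: [-3.14, -0.0, 3.141]
force: [-0.1, 0.1, 3.2]
width: 29.2
gripper_force: 59.8
```

Emit:
arm_command --series '[0,0,0,0.05,0,0,0,0,0.1,0,80,0,0,0.05,0,100,0,0,0,0,100,0,0,0,0]'

```text
clock: 15.65
eef_pos: [465.1, -38.0, 11.8]
tool_rot: [-3.14, -0.001, 3.141]
force: [-1.0, 0.5, -0.4]
width: 64.3
gripper_force: 0.0
```

Emit:
arm_command --series '[100,0,0,0,0,100,0,0,-1,0,100,0,0,-5,0,100,0,0,-9,0,100,0,0,-13,0]'

```text
clock: 16.07
eef_pos: [464.1, -37.4, 142.5]
tool_rot: [-3.141, -0.004, -3.141]
force: [1.2, -0.7, 0.9]
width: 85.4
gripper_force: 0.0
```

Run:
```python
from h import *
p=tops(("loupe",(464,-37),24));cv2.imwrite("pics/w8.png",p[:,:,::-1])
```

```text
16.0667 [464.1 -37.4 142.5] 85.38999024828942
loupe 827 ((465.55316162109375, -37.52043533325195), 16.076297760009766) 24.19909718349366
```

The loupe is seated (top 24.2 mm, on centre). Now the pin.

Emit:
arm_command --series '[100,0,3,0,0,100,-0.1,6.2,0,0,100,-0.1,9.6,0,0,100,-0.2,13,0,0,100,-0.2,16.4,0,0]'

```text
clock: 16.53
eef_pos: [467.0, 127.6, 141.3]
tool_rot: [-3.14, -0.002, 3.141]
force: [0.4, -0.1, -0.2]
width: 85.5
gripper_force: 0.0
```

Emit:
arm_command --series '[70,0,3,0,0,70,0,6,0,0,70,0,8.2,0,0,70,-0.05,8.7,0,0,70,-0.05,8.7,0,0]'

```text
clock: 16.95
eef_pos: [467.2, 215.4, 141.1]
tool_rot: [-3.141, -0.002, -3.138]
force: [-0.1, -0.5, -0.1]
width: 59.7
gripper_force: 0.0
```

Run:
```python
from h import *
tops(("pin",(468,213),34))
```

```text
16.95 [467.2 215.4 141.1] 59.740604278176555
pin 292 ((468.006591796875, 213.1761016845703), 8.937342643737793) 34.723625070442964
```

Emit:
arm_command --series '[70,0,0,2.5,0,70,0,0,5,0,70,0,0,7,0,70,0,0,9,0,70,0,0,9,0]'

```text
clock: 17.42
eef_pos: [465.6, 209.4, 48.2]
tool_rot: [-3.135, -0.007, 3.139]
force: [-0.9, -0.7, 0.8]
width: 60.0
gripper_force: 0.0
```

Emit:
arm_command --series '[70,0,0,1.5,0,70,0,0,3,0,70,0,0,3.8,0,70,0,0,3.8,0,0,0,0,3.8,0]'

```text
clock: 17.83
eef_pos: [467.6, 212.5, 13.7]
tool_rot: [-3.14, -0.002, 3.141]
force: [-0.2, -1.0, -0.1]
width: 49.0
gripper_force: 0.0
```

Emit:
arm_command --series '[0,0,0,0,0,0,0,0,0,0,0,0,0,0,0,0,0,0,0,0,0,0,0,0,0]'

```text
clock: 18.25
eef_pos: [468.0, 213.3, 14.3]
tool_rot: [-3.141, -0.0, 3.142]
force: [-1.1, -1.0, 6.3]
width: 15.8
gripper_force: 58.5
```

Emit:
arm_command --series '[0,0,0,0,0,0,0,0,0,0,0,0,0,-1,0,0,0,0,-3,0,0,0,0,-6,0]'

```text
clock: 18.67
eef_pos: [466.0, 212.5, 73.0]
tool_rot: [-3.138, -0.005, -3.141]
force: [0.6, -0.0, 0.1]
width: 15.5
gripper_force: 58.6
```

Run:
```python
from h import *
m=viewer.camera_model("scene");d=np.load("pics/scene0.npy");W=cloud(m,d)
P=W[(d>0)&(W[...,2]>30)&(W[...,0]>620)&(abs(W[...,1])<150)];print("cabinet front x",np.percentile(P[:,0],[0,1,5]),"y",np.percentile(P[:,1],[1,99]))
```

```text
cabinet front x [728.35751557 737.1134062  746.68402742] y [-140.68124821  146.13611352]
```

Emit:
arm_command --series '[0,-1.3,-2.4,-1,0,0,-3,-5.2,-2,0,0,-4.8,-8.3,-2,0,0,-6.6,-11.4,-2,0,0,-8.4,-14.5,-2,0]'

```text
clock: 19.08
eef_pos: [552.3, 66.7, 94.6]
tool_rot: [-3.14, -0.0, -3.141]
force: [0.8, 0.2, -1.5]
width: 15.6
gripper_force: 58.6
```

Emit:
arm_command --series '[0,-1.8,-3.1,0,0,0,-3.6,-6.2,0,0,0,-5,-8.6,0,0,0,-5.6,-9.8,0,0,0,-5.6,-9.8,0,0]'

```text
clock: 19.5
eef_pos: [608.6, -34.3, 93.6]
tool_rot: [-3.138, -0.001, 3.135]
force: [0.1, 0.5, -0.8]
width: 15.4
gripper_force: 58.6
```

Emit:
arm_command --series '[0,0,0,0,0,0,0,0,0,0,0,0,0,0,0,0,0,0,0,0,0,0,0,0,0]'

```text
clock: 19.92
eef_pos: [607.2, -28.2, 93.5]
tool_rot: [-3.141, -0.002, -3.139]
force: [0.5, -0.3, -0.6]
width: 15.5
gripper_force: 58.6
```

Run:
```python
from h import *
nest("s",(608.5,-30),28,"pics/w9.png")
s=monitor.read_state()["eef_pos"];tops(("pin",s[:2],s[2]-14+34))
```

```text
19.9167 [607.2 -28.2  93.5] [ 0.5 -0.3 -0.6] 15.538750563534864
s 1714 min [588.1 -51.7] max [629.  -11.5] z [3.4 4.5 8. ]
19.9667 [607.3 -28.6  93.5] 15.702109596002545
pin 1424 ((601.2530517578125, -28.516923904418945), 21.245756149291992) 113.88154000883853
```

View pics/w9.png

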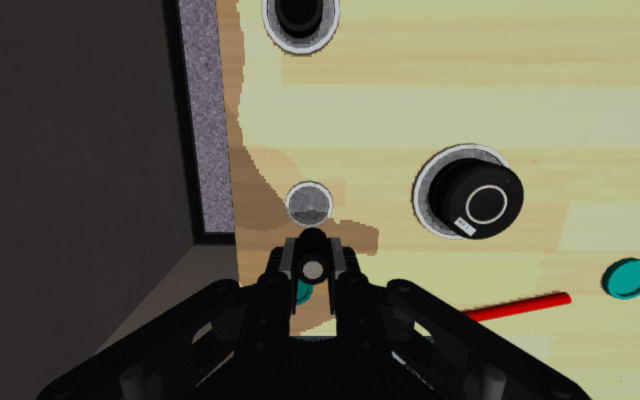

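Nest_s rim spans (286..333, 181..227). The pin's disc is at (314,269). A turquoise look-alike sits behind at (300,290). The loupe at (300,10) and the wide puck at (488,204) are seated.

Run:
```python
from h import *
m=viewer.camera_model("wrist");print(monitor.read_state()["eef_pos"].round(1),ray(m,[(309,181),(286,204),(333,204)],7).round(1))
print(ray(m,[(314,269)],113.9).round(1))
```

```text
[607.4 -28.9  93.4] [[588.  -31.8   7. ]
 [608.2 -51.5   7. ]
 [608.1 -11.3   7. ]]
[[607.2 -28.1 113.9]]
```

Emit:
arm_command --series '[0,-0.1,-0.2,2.5,0,0,-0.1,-0.2,5,0,0,-0.1,-0.2,6.5,0,0,-0.1,-0.2,7.1,0,0,-0.1,-0.2,7.3,0]'

```text
clock: 20.43
eef_pos: [607.6, -31.5, 19.2]
tool_rot: [-3.14, -0.004, -3.141]
force: [0.6, -0.4, -0.2]
width: 15.7
gripper_force: 58.6
```

Emit:
arm_command --series '[0,0,0,0.1,0,0,0,0,0.2,0,0,0,0,0.3,0,0,0,0,0.4,0,0,0,0,0.4,0]'

```text
clock: 20.85
eef_pos: [609.1, -31.8, 17.3]
tool_rot: [-3.14, 0.0, 3.142]
force: [0.2, -1.2, 3.8]
width: 15.6
gripper_force: 59.1
```

Emit:
arm_command --series '[0,0,0,0.05,0,0,0,0,0.1,0,70,0,0,0.05,0,70,0,0,0,0,70,0,0,0,0]'

```text
clock: 21.27
eef_pos: [608.5, -31.9, 16.5]
tool_rot: [-3.14, -0.001, 3.142]
force: [-0.5, -1.1, -0.9]
width: 51.2
gripper_force: 0.0
```

Emit:
arm_command --series '[70,0,0,0,0,70,0,0,-1,0,70,0,0,-4,0,70,0,0,-8,0,70,0,0,-12,0]'

```text
clock: 21.68
eef_pos: [607.6, -31.4, 137.4]
tool_rot: [-3.141, -0.004, -3.141]
force: [1.5, 0.2, 1.1]
width: 60.0
gripper_force: 0.0
```

Emit:
arm_command --series '[70,3,0,0,0,70,6,0,-2,0,70,9,0,-4,0,70,10,0,-5,0,70,10,0,-5,0]'

```text
clock: 22.1
eef_pos: [507.1, -31.7, 189.1]
tool_rot: [-3.138, 0.0, -3.141]
force: [0.5, 0.1, 0.9]
width: 59.8
gripper_force: 0.0
```

Run:
```python
from h import *
p=tops(("pin",(608.5,-31.5),37),("wide",(598,100),37),("loupe",(465.5,-37.5),24));cv2.imwrite("pics/w10.png",p[:,:,::-1])
p,d=viewer.get_image("scene");cv2.imwrite("pics/s2.png",cv2.resize(p[100:325,190:490,::-1],None,fx=2.6,fy=2.6))
```

```text
22.1 [507.1 -31.7 189.1] 59.803270540654765
pin 180 ((609.21337890625, -31.529428482055664), 9.091572761535645) 37.835642057907116
wide 1678 ((597.8441772460938, 99.80965423583984), 30.4080753326416) 37.26859358984517
loupe 686 ((465.6957092285156, -37.62627410888672), 15.933405876159668) 24.1927460829459
```

View pics/s2.png

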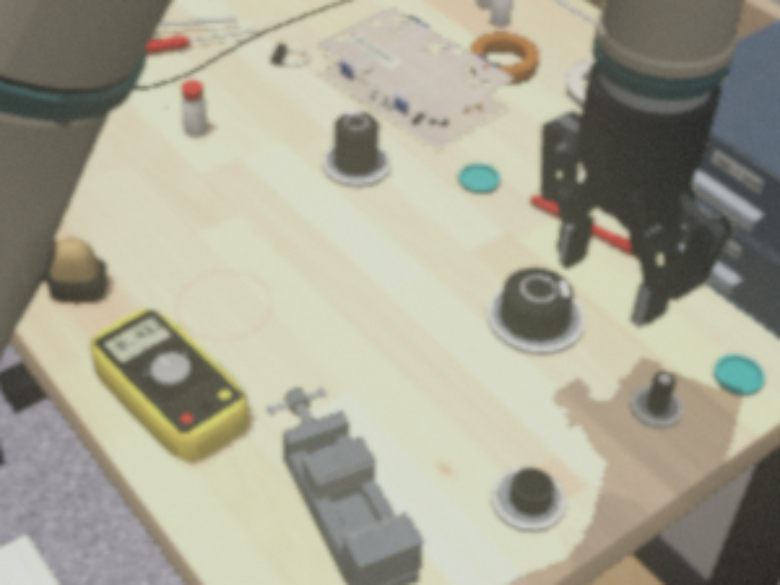

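All four pieces stand upright in their nests: wide (537,305), tall (356,150), loupe (530,492) and pin (661,392). The vial and probe tip are untouched and the gripper is clear.

```bash
python3 -c "
from cell import workorder;print(workorder.finish_job())"
```

```text
the job is handed in; nothing more can be done
None
```

The job is handed in: all four pieces stand upright on the felt of their own nests, put away from widest to slimmest in about 22 s, and the probe tip and vial were left where they stood.

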